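# Scrub the mug and hang the brush up

### The arm

A 7-joint arm with a two-finger parallel gripper is mounted at the origin on a cart in front of the work surface, level with it; the furniture and walls round the work are solid. World frame = base frame: x ahead of the robot, y to its left, z up, the work surface at z = 0. Lengths are in m, angles in rad, forces in N, time in s.
With the tool pointing down it reaches from about 0.4 to 0.925 m from the base axis. Payload 4.1 kg.
Tool frame: the origin (TCP) lies on the centre line of the jaws, within the pads' length; the fingertips stand 22 mm ahead of it and the grasp point (between the pads) lies 3 mm ahead of it; z points along the fingers, y is the line along which they close (so a half turn about z gives the same grasp; the last joint's range is limited). The gripper opens to 85 mm and grips with 20 to 120 N. Pads are 22 mm wide; open, the fingers measure 114 mm over their backs; the gripper's body (76 mm by 85 mm) begins 54 mm behind the grasp point. The pads swing forward as they close: fully open they stand 13 mm farther back than shut.
Start: joints at [-1.211, 0.398, 0.045, 1.537, -0.019, 1.207, -0.051], TCP at [0.288, 0.583, 0.253] pointing down, gripper open.
Joint ranges: [-2.82, 2.82], [-0.49, 2.23], [-1.37, 1.46], [0, 2.46], [-1.36, 4.5], [0.23, 2], [-2.94, 2.94]. Speed limits (rad/s): [2.57, 2.57, 3.14, 3.14, 3.14, 3.14, 3.14].

### API

Orientations are given as a rotation vector (axis times angle).
In Python, from workcell import env gives the robot as it stands.
- The arm moves only by the tool step_arm, never from a script. Its argument "increments" is a list of rows, each a list of 7 numbers: the shift along the tool's x, y, z in mm, then the turn, a rotation vector about the tool's x, y, z in degrees, then the opening, from 0 (shut) to 1 (fully open). A call has 1 to 12 rows; each row is the pose to reach, as a shift and turn from the pose commanded when the call began, along the tool's axes at that moment; what a row does not reach only later rows make up. A row lasts 1/10 s, in which the tool goes at most 50 mm and 8.59 degrees, less where a joint would pass 70% of its speed; a pose out of reach is approached as far as the arm can. A call with a gripper value outside its range is refused whole. The fingers move at their own pace and stop on an object; "force" is the grip in N (left out, the last holds). Time passes only in rows, so rows that repeat a pose let the fingers close. It gives the time, the measured TCP pose, the force, the opening and the grip force at its end, in the units of the state.
- env.observe(): the state, without advancing time (a new reading comes with each control period).
- env.read_camera(name): name is "scene" or "top" or "wrist"; returns a dict with "color" (400x640x3 uint8, red, green, blue), "depth" (400x640 float32, m along the optical axis (not along the pixel's ray), 0 where there is no reading), "fx", "fy", "cx", "cy" (pixels), "R" (3x3) and "t" (3): a world point X has camera coordinates R X + t. Camera axes: x right, y down, z forward; pixel columns grow to the right and rows downward; lengths in m; the calibration is good to about 2 mm. The wrist camera is an equidistant fisheye: a pixel r from the principal point sees the ray r / f radians off the axis. A picture is of the moment at which its call begins.
- env.close_job(): hands the job in; it is judged then, once.
The state is a dict: "t": time; "q": joint angles; "joint_velocities": joint speeds; "joint_torque": joint torques, N m; "tcp_pos": TCP position; "tool_rot": TCP orientation; "contact_force": force on the tool from outside, world axes, zero at the start; "wrist_torque": the same for the moment, N m; "grip_width": opening from 0.0 (shut) to 1.0 (fully open); "grasp_force": force on a finger pad.
Only numpy, scipy, OpenCV 4.12 (cv2) and the standard library are available. Lean on these libraries where they do the work, as an engineer would, in place of code of your own. Each camera call takes 0.05 s, during which the arm holds its last target. There are 200 camera calls.

### The job

Take the cup brush from its wire rack and scrub out the mug: three times, push the brush right down to the bottom inside the mug and draw it up again until its end is near the rim. Then hang the brush back in the fork of its rack, hanging by its collar as it was, and let go. Keep the mug standing upright where it is, and do not disturb the egg cup and the spice jar that stand between the mug and the rack.

Things in the scene. Friction and masses are not known exactly. Their poses are not given: they have to be found in the camera images.
- cup_brush: cup brush, 205 mm long, 90 g, hanging upright in the rack, handle up. Origin: centre of the head's free (lower) end; z runs along it to the handle's top: ribbed grey head 44 mm across from 0 to 70 mm, steel stem 10 mm across to 112, wooden collar disc 36 mm across to 119, round wooden handle 24 mm across to 205
- brush_tip (a point): centre of the free end of the brush's head (the brush's origin)
- brush_collar (a point): centre of the underside of the brush's collar, 112 mm along the brush from the head's end
- brush_grip (a point): point on the handle's axis, 165 mm along the brush from the head's end, 40 mm below the handle's top
- brush_rack: fixed steel rack: drip tray 140 x 110 x 14 mm, a bent-wire fork above it. Origin: centre of the tray's underside, z up. Two level prongs of 8 mm wire, 18 mm gap, run along its x axis at y = +-13 mm, tops at z = 150 mm; joined to upright wires at x = +50 mm, open at the -x side, where the tips (x = -33 mm) turn up 5 mm and outward
- rack_seat (a point): middle between the prongs at the height of their tops, 150 mm above the rack's origin, axes as the rack's: the hanging brush's collar underside is centred here. The stem enters the gap from the -x side with the brush lifted 10 to 25 mm above its hanging height (over 34 mm its head strikes the prongs from below)
- mug: white loose mug, 84 mm across, 90 mm high, 0.27 kg, standing upright, with one handle. Origin on its underside, 15 mm off the bowl's axis: the bowl's axis is at y = +15 mm and the handle reaches out to y = -58 mm in the mug's frame, z up
- mug_floor (a point): centre of the mug's inner floor, 7 mm above its underside, on the bowl's axis. The inside is free to 30 mm from the axis
- mug_mouth (a point): centre of the mug's mouth, at the rim, 90 mm above its underside, on the bowl's axis
- egg_cup: loose small steel cup, 67 mm across, 42 mm high, with yellow contents; a bystander. Origin: centre of its underside, z up
- spice_jar: loose spice jar with a black cap, 45 mm across, 105 mm high, between mug and rack (a similar one at the front edge is fixed); a bystander. Origin: centre of its underside, z up

How it is judged:
On the way, in this order (a step that is already met when the one before it is completed fails the run):
1. the brush end is inside the mug and within 12 mm of its inner floor, for the first time (z of brush_tip in the frame of mug_floor between -0.01 and 0.012 m and horizontal distance between brush_tip and mug_floor below 0.03 m and angle between cup_brush's own z axis and vertical below 0.35 rad), for 0.1 s.
2. the brush end is drawn up at least 50 mm above the inner floor, over the mug (first time) (z of brush_tip in the frame of mug_floor above 0.05 m and horizontal distance between brush_tip and mug_floor below 0.03 m and angle between cup_brush's own z axis and vertical below 0.35 rad), for 0.05 s.
3. the brush end is inside the mug and within 12 mm of its inner floor, for the second time (all of step 1), for 0.1 s.
4. the brush end is drawn up at least 50 mm above the inner floor, over the mug (second time) (all of step 2), for 0.05 s.
5. the brush end is inside the mug and within 12 mm of its inner floor, for the third time (all of step 3), for 0.1 s.
6. the brush end is drawn up at least 50 mm above the inner floor, over the mug (third time) (all of step 4), for 0.05 s.
At the end, for the whole second after the job is handed in: After three full strokes in the mug, the brush hangs at rest and released in the rack: collar centre within 16 mm sideways and 6 mm in height of the seat, brush within 0.15 rad of vertical. The mug stands upright (within 0.08 rad) within 30 mm of where it was (horizontal distance between brush_collar and rack_seat below 0.016 m and z of brush_collar in the frame of rack_seat between -0.006 and 0.006 m and angle between cup_brush's own z axis and vertical below 0.15 rad and contact force between cup_brush and brush_rack above 0.2 N and linear speed of cup_brush below 0.03 m/s and angle between mug's own z axis and vertical below 0.08 rad and distance of mug from where it was at the start of the episode below 0.03 m and linear speed of mug below 0.02 m/s); the robot touches nothing.
It fails at once if the mug is tipped over 0.35 rad or shifted over 40 mm (angle between mug's own z axis and vertical above 0.35 rad or distance of mug from where it was at the start of the episode above 0.04 m).
It fails at once if the egg cup is shifted over 25 mm or tipped (distance of egg_cup from where it was at the start of the episode above 0.025 m or angle between egg_cup's own z axis and vertical above 0.35 rad).
It fails at once if the spice jar is shifted over 25 mm or tipped (distance of spice_jar from where it was at the start of the episode above 0.025 m or angle between spice_jar's own z axis and vertical above 0.35 rad).
It also fails if it takes over 64 s, if anything falls off the work surface, if the arm or the gripper's body presses on something with over 40 N, if the wrist force passes 120 N, or if a joint passes its speed limit or range.

## Working session

There is one attempt and no reset: what is moved stays moved. The work goes in short steps, Python scripts to look and compute and a tool call to move; the robot and the scene stay as the last step left them, time stands still between calls to the robot, and variables do not carry over. Pictures are saved under pics/ and viewed, at most 10 in all, crops included, and the job is handed in when it is done.

Besides the shell and the picture viewer there is one more tool, called after "Emit:" in YAML: its name, and indented under it one key for each argument. step_arm: Moves the arm, as the interface text tells. Its arguments: {"type":"object","properties":{"increments":{"type":"array"},"force":{"type":"number"}},"required":["increments"]}

```bash
mkdir -p pics; cat > h.py <<'E'
import numpy as np, cv2
from workcell import env
def grab(n):
    c=env.read_camera(n); np.savez(f'pics/{n}.npz',**c); return c
def world(c,u,v,d=None):
    d=c['depth'][v,u] if d is None else d
    p=np.stack([(u-c['cx'])/c['fx']*d,(v-c['cy'])/c['fy']*d,d],-1)
    return (p-c['t'])@c['R']
E
python3 - <<'E'
from h import *
s=env.observe(); print(s)
for n in('scene','top'):
    c=grab(n); cv2.imwrite(f'pics/{n}0.png',c['color'][:,:,::-1]); print(n,c['fx'],c['cx'],c['cy'],c['R'],c['t'], -c['R'].T@c['t'])
E
```

```text
{'t': 0.0, 'q': array([-1.21095872,  0.39914549,  0.04503303,  1.5378726 , -0.0187159 ,
        1.20686394, -0.05068683]), 'joint_velocities': array([-5.98879619e-04, -9.98743140e-04, -1.28305105e-03, -6.67961063e-05,
        7.18106767e-04, -7.73822331e-04,  4.94889687e-04]), 'joint_torque': array([-5.25022756e-05, -4.75129759e+01,  1.36459865e+00, -2.54218072e+01,
        1.15299583e-02,  9.43545776e-03, -9.24339986e-06]), 'tcp_pos': array([0.28760602, 0.58226508, 0.25229673]), 'tool_rot': array([-7.14178712e-01, -3.05901540e+00,  2.89194643e-03]), 'contact_force': array([-0.47572603,  0.12788905,  0.70206853]), 'wrist_torque': array([ 0.00015794, -0.00809346,  0.04235671]), 'grasp_force': 0.0, 'grip_width': 0.9961345676435756}
scene 424.2607539121865 318.160689791419 198.6003055462307 [[ 0.68408073 -0.72909818 -0.02119888]
 [-0.49511294 -0.44280822 -0.7475186 ]
 [ 0.53562742  0.52185891 -0.66390251]] [-0.32309892  0.39399896  0.62598467] [ 0.08080518 -0.38778054  0.70326501]
top 428.5708420943449 324.548289728162 199.66377101553874 [[-0.02409422 -0.99959161  0.01536472]
 [-0.98085898  0.02066656 -0.19361962]
 [ 0.19322302 -0.01973574 -0.98095635]] [0.0547869  0.55590142 0.87537951] [0.37743748 0.06055222 0.96550073]
```

View pics/scene0.png

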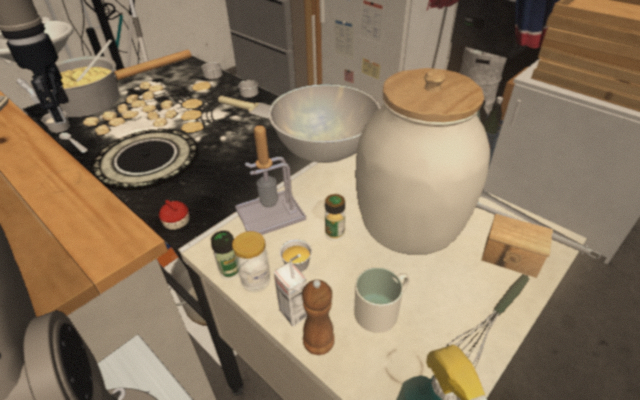

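View pics/top0.png

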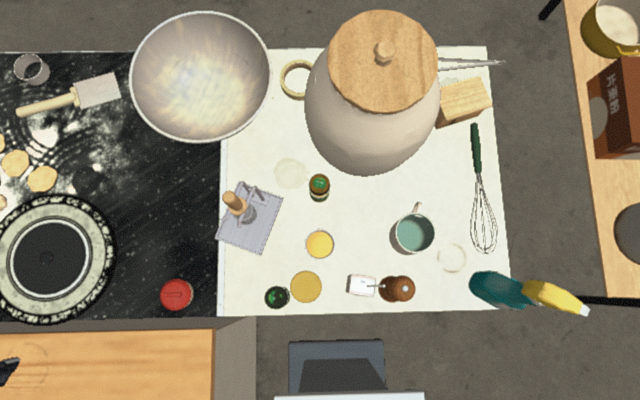

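The scene view shows the brush handle at (262,147), tray (270,210), mug (379,298), spice jar (335,215) and egg cup (295,255). In the top view they are at: handle (235,203), tray (250,217), mug (413,233), jar (319,186) and egg cup (319,243).

```bash
python3 - <<'E'
from h import *
from scipy.optimize import least_squares
V,U=np.mgrid[:400,:640]
def fitc(P):
    r=least_squares(lambda p:np.hypot(P[:,0]-p[0],P[:,1]-p[1])-p[2],[*P[:,:2].mean(0),.04],loss='soft_l1',f_scale=.002).x
    return r.round(4),len(P)
for n in('top','scene'):
    c=dict(np.load(f'pics/{n}.npz')); W=world(c,U,V,c['depth'].astype(float)); hsv=cv2.cvtColor(c['color'],cv2.COLOR_RGB2HSV)
    ok=c['depth']>0
    def box(u0,u1,v0,v1,z0,z1): return ok&(U>u0)&(U<u1)&(V>v0)&(V<v1)&(W[...,2]>z0)&(W[...,2]<z1)
    B={'top':dict(mug=(385,440,198,260),jar=(305,334,170,204),egg=(302,338,226,262),rack=(215,285,180,255)),
       'scene':dict(mug=(352,412,262,332),jar=(322,348,190,238),egg=(278,314,238,272),rack=(234,306,124,234))}[n]
    tab=box(290,450,200,290,-.03,.03) ; print(n,'table z',np.median(W[tab][:,2]))
    P=W[box(*B['mug'],.08,.1)]; print('mugrim',fitc(P),P[:,2].max())
    h=P[np.hypot(*(P[:,:2]-fitc(P)[0][:2]).T)>.05]; print('mughandle',h.mean(0),len(h))
    P=W[box(*B['mug'],.05,.1)]; h=P[np.hypot(*(P[:,:2]-fitc(W[box(*B['mug'],.08,.1)])[0][:2]).T)>.048]; print('mughandle2',h.mean(0),len(h))
    P=W[box(*B['jar'],.095,.115)]; print('jar top',P.mean(0),len(P))
    P=W[box(*B['egg'],.02,.06)]; print('egg',P.mean(0),(P.max(0)+P.min(0))/2,len(P))
    m=box(*B['rack'],.005,.025); P=W[m]; r=cv2.minAreaRect(P[:,:2].astype(np.float32)*1000); print('tray',r,P[:,2].mean())
    m=box(*B['rack'],.15,.3); P=W[m]; print('handle all',len(P),P.min(0),P.max(0))
    for z in np.arange(.12,.26,.015):
        Q=W[box(*B['rack'],z,z+.015)]
        if len(Q): print(' z',z.round(3),len(Q),Q.mean(0).round(4),np.ptp(Q,axis=0).round(3))
    Q=W[box(*B['rack'],.138,.158)]; print((Q*1000).round(0).astype(int)[::4].tolist())
E
```

```text
top table z -0.00021680287340276476
mugrim (array([ 0.4786, -0.1416,  0.0405]), 313) 0.09311682830030371
mughandle [ 0.53213577 -0.15576694  0.0812024 ] 20
mughandle2 [ 0.53525718 -0.15612885  0.07614029] 51
jar top [0.58126192 0.05380036 0.10456478] 350
egg [0.46401011 0.05613407 0.03320871] [0.46280654 0.056127   0.03455888] 755
tray ((539.4135131835938, 212.66424560546875), (119.58251953125, 159.9483184814453), 68.8410415649414) 0.00925602634250721
handle all 479 [0.48795406 0.18640501 0.15009499] [0.56807623 0.24286218 0.24655084]
 z 0.12 16 [0.574  0.1919 0.128 ] [0.016 0.029 0.015]
 z 0.135 185 [0.543  0.2038 0.1472] [0.083 0.057 0.015]
 z 0.15 210 [0.5212 0.2108 0.1548] [0.08  0.056 0.015]
 z 0.165 17 [0.5228 0.2048 0.1741] [0.016 0.012 0.014]
 z 0.18 25 [0.5223 0.2065 0.1876] [0.016 0.017 0.014]
 z 0.195 30 [0.524  0.2048 0.2024] [0.019 0.016 0.015]
 z 0.21 28 [0.5229 0.2062 0.2176] [0.018 0.019 0.013]
 z 0.225 54 [0.5254 0.2081 0.2349] [0.023 0.023 0.014]
 z 0.24 115 [0.5286 0.2115 0.2424] [0.019 0.021 0.007]
[[581, 208, 141], [578, 205, 145], [576, 207, 143], [573, 209, 147
[... 3233 characters left out ...]
9], [556, 185, 147], [563, 180, 146], [505, 235, 148], [512, 230, 147], [521, 228, 143], [516, 206, 156], [521, 199, 157], [528, 195, 155], [538, 195, 149], [546, 190, 148], [554, 186, 145], [562, 182, 142], [508, 232, 145], [513, 208, 154], [519, 202, 154], [525, 195, 154], [536, 195, 148], [543, 190, 147], [551, 186, 144], [515, 207, 151], [519, 198, 153], [526, 194, 151], [536, 192, 147], [513, 205, 151], [520, 200, 149], [528, 197, 146], [537, 194, 143], [509, 203, 152], [518, 201, 147], [525, 197, 145], [494, 208, 155], [503, 206, 151], [510, 202, 149], [518, 197, 146], [492, 206, 154], [502, 206, 148], [508, 199, 148], [490, 206, 153], [499, 204, 149], [489, 206, 150], [501, 208, 142]]
```

```bash
cat >> h.py <<'E'
from scipy.spatial.transform import Rotation as Rn
def to(*p,s=None):
    "tool-frame shift in mm from the measured pose to world point p"
    s=s or env.observe(); return ((np.array(p)-s['tcp_pos'])@Rn.from_rotvec(s['tool_rot']).as_matrix()*1000).round(1)
E
python3 - <<'E'
from h import *
V,U=np.mgrid[:400,:640]
for n in('top','scene'):
    c=dict(np.load(f'pics/{n}.npz')); W=world(c,U,V,c['depth'].astype(float)); X,Y,Z=W[...,0],W[...,1],W[...,2]; ok=c['depth']>0
    for y in np.arange(-.25,.5,.05):
        r=[]
        for x in np.arange(.2,.7,.05):
            m=ok&(X>x)&(X<x+.05)&(Y>y)&(Y<y+.05); r.append(round(float(np.max(Z[m])),2) if m.sum()>3 else None)
        print(n,y.round(2),r)
print(Rn.from_rotvec(env.observe()['tool_rot']).as_matrix().round(3)); print(to(.530,.211,.3))
E
```

```text
top -0.25 [-0.79, -0.79, 0.0, 0.0, 0.0, 0.0, 0.0, 0.01, 0.01, 0.01]
top -0.2 [-0.79, -0.79, 0.0, 0.0, 0.09, 0.09, 0.09, 0.01, 0.2, 0.27]
top -0.15 [-0.79, -0.79, 0.15, 0.17, 0.09, 0.09, 0.09, 0.01, 0.28, 0.34]
top -0.1 [-0.79, -0.79, 0.15, 0.19, 0.0, 0.09, 0.01, 0.2, 0.34, 0.34]
top -0.05 [-0.79, -0.79, 0.0, 0.19, 0.0, 0.01, 0.01, 0.2, 0.34, 0.34]
top -0.0 [-0.79, -0.79, 0.0, 0.12, 0.04, 0.04, 0.0, 0.11, 0.28, 0.34]
top 0.05 [-0.79, -0.79, 0.12, 0.12, 0.12, 0.04, 0.0, 0.11, 0.21, 0.27]
top 0.1 [-0.79, -0.79, 0.11, 0.12, 0.0, 0.01, 0.01, 0.02, 0.0, 0.01]
top 0.15 [-0.79, -0.79, 0.11, 0.11, 0.02, 0.02, 0.16, 0.15, 0.0, 0.0]
top 0.2 [-0.79, -0.79, 0.01, 0.0, 0.0, 0.16, 0.25, 0.15, 0.02, 0.13]
top 0.25 [0.05, 0.05, 0.0, 0.0, 0.01, 0.02, 0.02, 0.02, 0.01, 0.13]
top 0.3 [0.05, 0.05, 0.04, 0.06, 0.0, 0.01, 0.0, 0.0, 0.0, 0.13]
top 0.35 [0.05, 0.05, 0.05, 0.06, 0.0, 0.0, 0.0, 0.0, 0.01, 0.13]
top 0.4 [0.05, 0.05, 0.01, 0.01, 0.0, 0.01, 0.0, 0.01, 0.0, 0.01]
top 0.45 [0.05, 0.05, 0.01, 0.0, 0.0, 0.0, 0.0, 0.0, 0.01, 0.01]
scene -0.25 [None, None, 0.0, 0.0, 0.0, 0.0, 0.0, 0.0, 0.0, 0.0]
scene 
[... 340 characters left out ...]
]
scene 0.05 [None, None, 0.12, 0.12, 0.12, 0.04, 0.0, 0.11, 0.2, 0.26]
scene 0.1 [None, None, 0.11, 0.12, 0.0, 0.0, 0.01, 0.02, 0.0, 0.0]
scene 0.15 [None, None, 0.11, 0.11, -0.79, 0.02, 0.24, 0.15, 0.0, 0.0]
scene 0.2 [None, None, 0.0, 0.0, 0.0, 0.15, 0.24, 0.15, 0.02, 0.13]
scene 0.25 [0.05, 0.05, 0.0, 0.0, 0.0, 0.02, 0.02, 0.0, 0.0, 0.13]
scene 0.3 [0.05, 0.05, 0.04, 0.06, 0.0, 0.0, 0.0, 0.0, 0.0, 0.13]
scene 0.35 [0.05, 0.05, 0.04, 0.06, 0.0, 0.0, 0.0, 0.0, 0.0, 0.13]
scene 0.4 [0.05, 0.05, 0.0, 0.0, 0.0, 0.0, 0.0, 0.0, 0.0, 0.0]
scene 0.45 [0.05, 0.05, 0.0, 0.0, 0.0, 0.0, 0.0, 0.0, 0.0, 0.0]
[[-0.897  0.443 -0.001]
 [ 0.443  0.897 -0.002]
 [-0.    -0.002 -1.   ]]
[-381.8 -225.7  -47.2]
```

Emit:
step_arm:
  increments:
    - [-20,-12,-20,0,0,0,1]
    - [-55,-33,-47,0,0,0,1]
    - [-95,-56,-47,0,0,0,1]
    - [-135,-80,-47,0,0,0,1]
    - [-175,-104,-47,0,0,0,1]
    - [-215,-127,-47,0,0,0,1]
    - [-255,-151,-47,0,0,0,1]
    - [-295,-175,-47,0,0,0,1]
    - [-335,-198,-47,0,0,0,1]
    - [-365,-216,-47,0,0,0,1]
    - [-382,-226,-47,0,0,0,1]
    - [-382,-226,-47,0,0,0,1]

```text
t: 1.3
tcp_pos: [0.5318, 0.2068, 0.3]
tool_rot: [0.725, 3.056, -0.003]
contact_force: [-1.0, -1.2, -0.1]
grip_width: 1.002
grasp_force: 0.0
```

```bash
python3 - <<'E'
from h import *
s=env.observe(); print(s['t'],s['tcp_pos'],s['tool_rot'],to(.530,.211,.206,s=s))
c=grab('wrist'); cv2.imwrite('pics/w1.png',c['color'][:,:,::-1])
c=grab('scene'); cv2.imwrite('pics/s1.png',cv2.resize(c['color'][60:260,150:400,::-1],None,fx=3,fy=3))
E
```

```text
1.3 [0.53184836 0.20676723 0.29998571] [ 0.72474782  3.05605496 -0.00306964] [ 3.7  3.1 94. ]
```

View pics/s1.png

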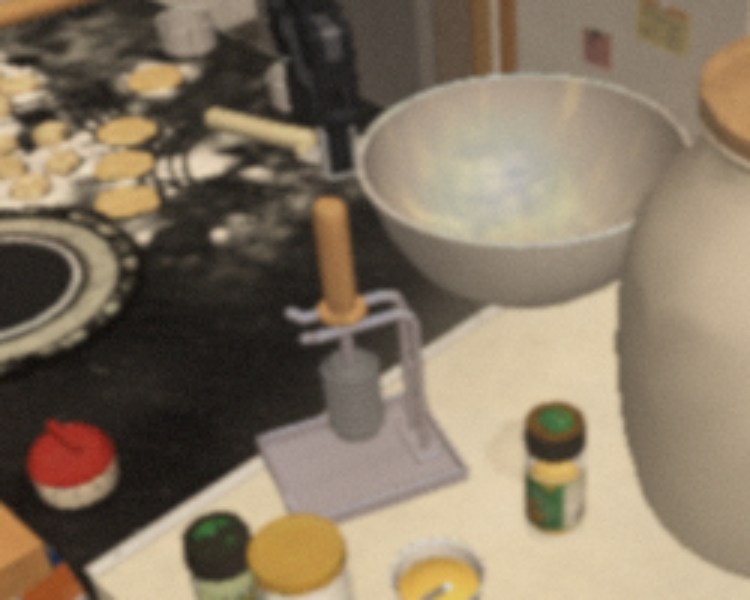

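View pics/w1.png

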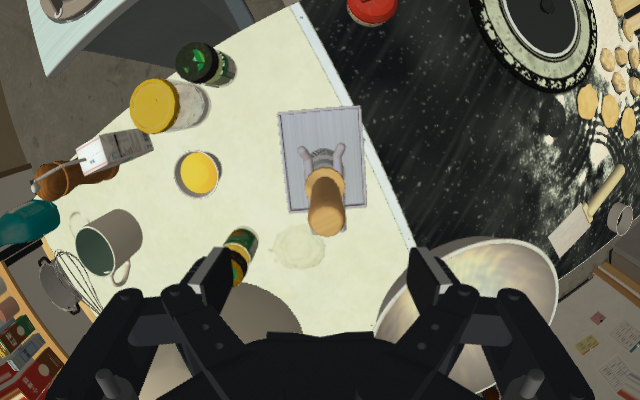

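The crop shows the brush hanging in the fork, with its handle top at (330,205) and the gripper above it. The wrist view has the handle top at (326,220), centred between fingers at columns 207 and 430. I'll let the arm settle before descending.

Emit:
step_arm:
  increments:
    - [0,0,0,0,0,0,1]
    - [0,0,0,0,0,0,1]
    - [0,0,0,0,0,0,1]

```text
t: 1.7
tcp_pos: [0.5297, 0.2123, 0.3003]
tool_rot: [-0.711, -3.06, -0.0]
contact_force: [0.4, 0.0, 0.4]
grip_width: 0.999
grasp_force: 0.0
```

```bash
python3 - <<'E'
from h import *
s=env.observe(); print(s['t'],s['tcp_pos'],s['tool_rot'],to(.530,.211,.206,s=s),s['joint_velocities'].round(3))
E
```

```text
1.7 [0.52968732 0.21225793 0.30028035] [-7.10816653e-01 -3.05984953e+00 -4.86991126e-04] [-0.9 -1.  94.3] [ 0.006 -0.001  0.006  0.001  0.002 -0.001  0.   ]
```

Emit:
step_arm:
  increments:
    - [-0.5,-1,20,0,0,0,1]
    - [-0.5,-1,45,0,0,0,1]
    - [-0.5,-1,70,0,0,0,1]
    - [-0.5,-1,88,0,0,0,1]
    - [-0.5,-1,94,0,0,0,1]
    - [-0.5,-1,94,0,0,0,1]
    - [-0.5,-1,94,0,0,0,1]

```text
t: 2.4
tcp_pos: [0.5309, 0.2104, 0.2074]
tool_rot: [0.713, 3.058, 0.002]
contact_force: [0.5, 0.0, -0.8]
grip_width: 1.003
grasp_force: 0.0
```

Emit:
step_arm:
  increments:
    - [0,0,0,0,0,0,0.6]
    - [0,0,0,0,0,0,0.4]
    - [0,0,0,0,0,0,0.3]
    - [0,0,0,0,0,0,0.2]
    - [0,0,0,0,0,0,0.1]
    - [0,0,0,0,0,0,0]
    - [0,0,0,0,0,0,0]
    - [0,0,0,0,0,0,0]
    - [0,0,0,0,0,0,0]
    - [0,0,0,0,0,0,0]
  force: 50

```text
t: 3.4
tcp_pos: [0.5305, 0.2101, 0.2066]
tool_rot: [0.714, 3.059, 0.001]
contact_force: [-0.2, 0.3, 3.3]
grip_width: 0.267
grasp_force: 48.8
```

```bash
python3 - <<'E'
from h import *
s=env.observe(); print(s['t'],s['tcp_pos'],s['tool_rot'],s['contact_force'],to(.456,.242,.225,s=s))
E
```

```text
3.4 [0.53051037 0.21009979 0.20664092] [7.14001776e-01 3.05885835e+00 9.77303468e-04] [-0.24332556  0.30927646  3.25329699] [ 80.9  -4.4 -18.4]
```

Emit:
step_arm:
  increments:
    - [0,0,-6,0,0,0,0]
    - [0,0,-12,0,0,0,0]
    - [0,0,-17,0,0,0,0]
    - [0,0,-17,0,0,0,0]
    - [10,-0.6,-17,0,0,0,0]
    - [22,-1.3,-17,0,0,0,0]
    - [36,-2,-17,0,0,0,0]
    - [50,-3,-17,0,0,0,0]
    - [65,-4,-17,0,0,0,0]
    - [78,-4.5,-17,0,0,0,0]
    - [88,-5,-17,0,0,0,0]
    - [88,-5,-17,0,0,0,0]

```text
t: 4.6
tcp_pos: [0.4477, 0.2455, 0.2234]
tool_rot: [-0.71, -3.06, -0.001]
contact_force: [0.6, -0.4, -0.5]
grip_width: 0.274
grasp_force: 48.9
```

Emit:
step_arm:
  increments:
    - [0,0,0,0,0,0,0]
    - [0,0,-15,0,0,0,0]
    - [0,0,-35,0,0,0,0]
    - [0,0,-60,0,0,0,0]
    - [0,0,-78,0,0,0,0]
    - [0,0,-83,0,0,0,0]
    - [0,0,-83,0,0,0,0]
    - [0,0,-83,0,0,0,0]
    - [0,0,-83,0,0,0,0]

```text
t: 5.5
tcp_pos: [0.4487, 0.244, 0.305]
tool_rot: [-0.714, -3.058, 0.003]
contact_force: [-0.3, -1.1, -0.9]
grip_width: 0.265
grasp_force: 48.9
```

```bash
python3 - <<'E'
from h import *
c=grab('scene'); s=env.observe(); print(s['t'],s['tcp_pos'],s['tool_rot'],s['contact_force'],to(.479,-.1425,.3066,s=s),to(.479,-.1425,.1836,s=s))
cv2.imwrite('pics/s2.png',cv2.resize(c['color'][60:260,150:400,::-1],None,fx=3,fy=3))
E
```

```text
5.55 [0.44871823 0.24402292 0.30510485] [-7.14146171e-01 -3.05792083e+00  2.64688901e-03] [-0.21112346  0.39097586 -0.55950603] [-198.3 -333.1   -1. ] [-198.5 -332.9  122. ]
```

View pics/s2.png

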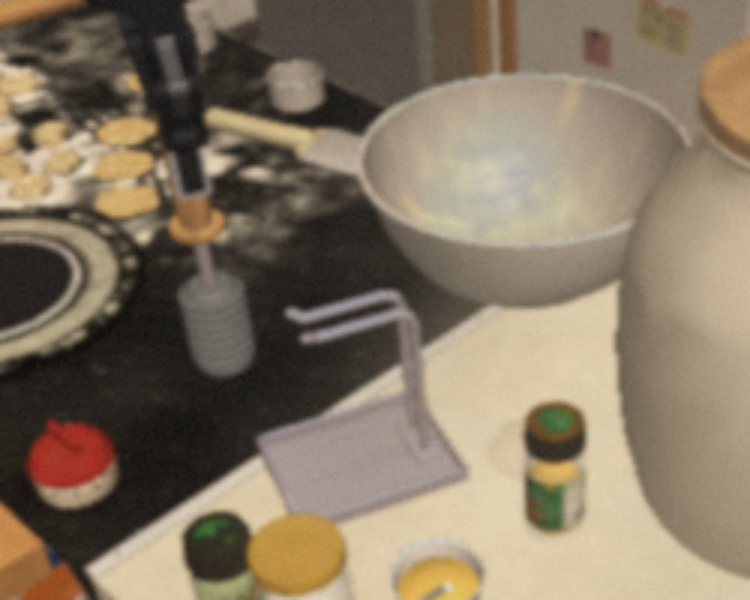

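The brush is out of the fork (collar at crop (197,226), head at (217,325)) and the rack stands empty. Next I'll check the brush axis in the hand and the rack's pose.

```bash
python3 - <<'E'
from h import *
V,U=np.mgrid[:400,:640]; grab('top'); t=env.observe()['tcp_pos']; print('tcp',t)
for n in('scene','top'):
    c=dict(np.load(f'pics/{n}.npz')); W=world(c,U,V,c['depth'].astype(float)); ok=c['depth']>0
    cam=-c['R'].T@c['t']; d=t[:2]-cam[:2]; d/=np.linalg.norm(d)
    near=ok&(np.hypot(W[...,0]-t[0],W[...,1]-t[1])<.06)&(W[...,2]<.27)&(W[...,2]>.1)
    for z in np.arange(.12,.27,.01):
        Q=W[near&(abs(W[...,2]-z)<.006)]
        if len(Q)>8:
            lat=Q[:,:2]@[-d[1],d[0]]; print(n,z.round(2),len(Q),'mid lat rel tcp',((lat.max()+lat.min())/2-t[:2]@[-d[1],d[0]]).round(4),'width',np.ptp(lat).round(3),'front',((Q[:,:2]@d).min()-t[:2]@d).round(4))
    P=W[ok&(abs(W[...,2]-.147)<.012)&(W[...,0]>.485)&(W[...,0]<.60)&(W[...,1]>.16)&(W[...,1]<.26)]
    ang=-np.radians(23); ex=np.array([np.cos(ang),np.sin(ang)]); ey=np.array([-ex[1],ex[0]])
    L=(P[:,:2]-[.530,.211])@np.c_[ex,ey]
    for s in(1,-1):
        k=(s*L[:,1]>4e-3)&(abs(L[:,0])<.025); p=np.polyfit(L[k,0],L[k,1],1); print(n,'prong',s,k.sum(),p.round(4))
    print('x range',L[:,0].min(),L[:,0].max(),'z',np.percentile(P[abs(L[:,0])<.025][:,2],90))
E
```

```text
tcp [0.44878868 0.24413183 0.30532192]
scene 0.14 36 mid lat rel tcp -0.0001 width 0.036 front -0.0196
scene 0.15 100 mid lat rel tcp -0.0182 width 0.081 front -0.0232
scene 0.16 92 mid lat rel tcp -0.0176 width 0.08 front -0.0226
scene 0.17 117 mid lat rel tcp 0.0003 width 0.043 front -0.0229
scene 0.18 110 mid lat rel tcp 0.0006 width 0.043 front -0.0223
scene 0.19 90 mid lat rel tcp 0.0006 width 0.042 front -0.0228
scene 0.2 188 mid lat rel tcp 0.0003 width 0.043 front -0.0223
scene 0.21 109 mid lat rel tcp -0.0007 width 0.03 front -0.0162
scene 0.22 26 mid lat rel tcp 0.0003 width 0.01 front -0.0069
scene 0.23 28 mid lat rel tcp 0.0004 width 0.01 front -0.0079
scene 0.24 13 mid lat rel tcp 0.0005 width 0.008 front -0.0079
scene 0.25 104 mid lat rel tcp 0.0006 width 0.034 front -0.0194
scene 0.26 117 mid lat rel tcp 0.0002 width 0.033 front -0.0194
scene 0.27 30 mid lat rel tcp 0.0003 width 0.023 front -0.0137
scene prong 1 80 [0.0308 0.0116]
scene prong -1 85 [ 0.0193 -0.0142]
x range -0.0371343821908546 0.05186098247463655 z 0.15057977035295603
top 0.15 56 mid lat rel tcp -0.0213 width 0.075 front -0.0212
top 0.16 34 mid lat rel tcp -0.0216 width 0.072 front -0.0216
top 0.17 27 mid lat rel tcp -0.0015 width 0.033 front -0.0217
top 0.18 9 mid lat rel tcp -0.0085 width 0.021 front -0.021
top 0.2 71 mid lat rel tcp 0.0018 width 0.043 front -0.0169
top 0.25 24 mid lat rel tcp 0.0019 width 0.035 front -0.0118
top 0.26 22 mid lat rel tcp 0.0019 width 0.035 front -0.0118
top prong 1 109 [0.0281 0.0132]
top prong -1 107 [ 0.0231 -0.0127]
x range -0.03802559325368553 0.05176290449061024 z 0.15073435584200726
```

Emit:
step_arm:
  increments:
    - [-8,-13,0,0,0,0,0]
    - [-24,-40,0,0,0,0,0]
    - [-44,-74,0,0,0,0,0]
    - [-64,-108,0,0,0,0,0]
    - [-84,-142,0,0,0,0,0]
    - [-104,-176,0,0,0,0,0]
    - [-124,-210,0,0,0,0,0]
    - [-144,-242,0,0,0,0,0]
    - [-162,-273,0,0,0,0,0]
    - [-178,-300,0,0,0,0,0]
    - [-191,-321,0,0,0,0,0]
    - [-198,-333,0,0,0,0,0]

```text
t: 6.8
tcp_pos: [0.478, -0.1458, 0.3063]
tool_rot: [0.721, 3.058, -0.002]
contact_force: [-0.4, -0.2, 0.2]
grip_width: 0.264
grasp_force: 49.0
```

Emit:
step_arm:
  increments:
    - [0,0,0,0,0,0,0]
    - [0,0,0,0,0,0,0]
    - [0,0,0,0,0,0,0]
    - [0,0,0,0,0,0,0]

```text
t: 7.2
tcp_pos: [0.4793, -0.1407, 0.3062]
tool_rot: [-0.711, -3.06, -0.001]
contact_force: [-0.8, -0.3, -0.6]
grip_width: 0.267
grasp_force: 49.0
```

```bash
python3 - <<'E'
from h import *
c=grab('scene'); s=env.observe(); print(s['t'],s['tcp_pos'],s['tool_rot'],to(.479,-.1425,.181,s=s))
cv2.imwrite('pics/s3.png',cv2.resize(c['color'][140:340,280:480,::-1],None,fx=3,fy=3))
E
```

```text
7.25 [ 0.47927646 -0.14085439  0.30622888] [-7.11282896e-01 -3.05982969e+00 -6.77297845e-04] [ -0.5  -1.6 125.2]
```

View pics/s3.png

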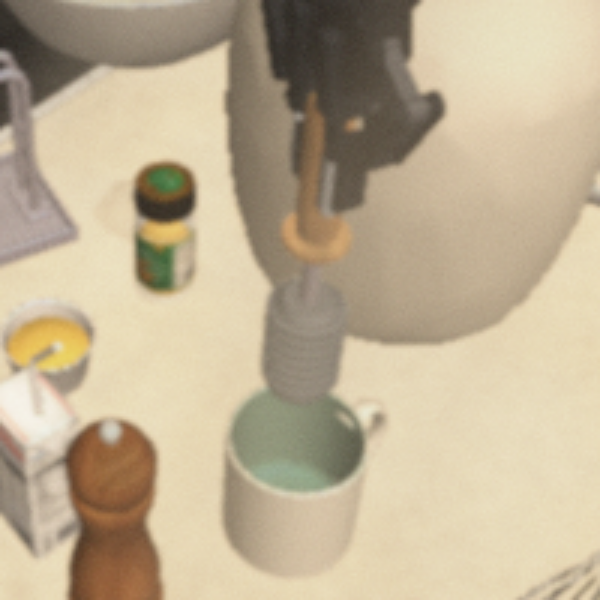

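The brush head at (305,335) is straight above the mug's mouth at (297,440). I'll descend for the first stroke.

Emit:
step_arm:
  increments:
    - [-0.5,-1.5,10,0,0,0,0]
    - [-0.5,-1.5,25,0,0,0,0]
    - [-0.5,-1.5,40,0,0,0,0]
    - [-0.5,-1.5,55,0,0,0,0]
    - [-0.5,-1.5,70,0,0,0,0]
    - [-0.5,-1.5,85,0,0,0,0]
    - [-0.5,-1.5,100,0,0,0,0]
    - [-0.5,-1.5,112,0,0,0,0]
    - [-0.5,-1.5,121,0,0,0,0]
    - [-0.5,-1.5,125,0,0,0,0]
    - [-0.5,-1.5,125,0,0,0,0]
    - [-0.5,-1.5,125,0,0,0,0]

```text
t: 8.45
tcp_pos: [0.4794, -0.1436, 0.1817]
tool_rot: [0.714, 3.058, 0.0]
contact_force: [0.4, 0.2, -0.8]
grip_width: 0.269
grasp_force: 49.0
```

Emit:
step_arm:
  increments:
    - [0,0,0,0,0,0,0]
    - [0,0,0,0,0,0,0]
    - [0,0,0,0,0,0,0]

```text
t: 8.75
tcp_pos: [0.4793, -0.1434, 0.1816]
tool_rot: [0.714, 3.059, 0.001]
contact_force: [-0.9, 0.4, -0.5]
grip_width: 0.268
grasp_force: 49.0
```

```bash
python3 - <<'E'
from h import *
s=env.observe(); print(s['t'],s['tcp_pos'],s['tool_rot'],s['contact_force'],s['wrist_torque'],to(.479,-.1425,.181,s=s))
E
```

```text
8.75 [ 0.47926311 -0.14344349  0.18161749] [7.14135841e-01 3.05856656e+00 5.22624661e-04] [-0.90191689  0.36586809 -0.45724748] [-0.04810179 -0.02282969  0.02218376] [0.7 0.7 0.6]
```

Emit:
step_arm:
  increments:
    - [0,0,2,0,0,0,0]
    - [0,0,2,0,0,0,0]
    - [0,0,2,0,0,0,0]
    - [0,0,-15,0,0,0,0]
    - [0,0,-35,0,0,0,0]
    - [0,0,-55,0,0,0,0]
    - [0,0,-63,0,0,0,0]
    - [0,0,-63,0,0,0,0]
    - [0,0,-63,0,0,0,0]
    - [0,0,-63,0,0,0,0]

```text
t: 9.75
tcp_pos: [0.4783, -0.1432, 0.2432]
tool_rot: [-0.714, -3.057, 0.0]
contact_force: [0.7, 0.2, -0.9]
grip_width: 0.266
grasp_force: 49.0
```

Emit:
step_arm:
  increments:
    - [0,0,15,0,0,0,0]
    - [0,0,32,0,0,0,0]
    - [0,0,50,0,0,0,0]
    - [0,0,61,0,0,0,0]
    - [0,0,65,0,0,0,0]
    - [0,0,65,0,0,0,0]
    - [0,0,65,0,0,0,0]
    - [0,0,65,0,0,0,0]
    - [0,0,65,0,0,0,0]

```text
t: 10.65
tcp_pos: [0.4795, -0.1435, 0.1799]
tool_rot: [0.714, 3.058, 0.001]
contact_force: [0.3, -0.1, -0.2]
grip_width: 0.268
grasp_force: 49.0
```

Emit:
step_arm:
  increments:
    - [0,0,-15,0,0,0,0]
    - [0,0,-35,0,0,0,0]
    - [0,0,-55,0,0,0,0]
    - [0,0,-65,0,0,0,0]
    - [0,0,-65,0,0,0,0]
    - [0,0,-65,0,0,0,0]
    - [0,0,-65,0,0,0,0]

```text
t: 11.35
tcp_pos: [0.4783, -0.1432, 0.2433]
tool_rot: [-0.714, -3.058, 0.0]
contact_force: [-0.2, -0.4, -1.0]
grip_width: 0.266
grasp_force: 49.0
```

Emit:
step_arm:
  increments:
    - [0,0,15,0,0,0,0]
    - [0,0,32,0,0,0,0]
    - [0,0,50,0,0,0,0]
    - [0,0,61,0,0,0,0]
    - [0,0,65,0,0,0,0]
    - [0,0,65,0,0,0,0]
    - [0,0,65,0,0,0,0]
    - [0,0,65,0,0,0,0]
    - [0,0,65,0,0,0,0]

```text
t: 12.25
tcp_pos: [0.4795, -0.1435, 0.1799]
tool_rot: [0.714, 3.058, 0.001]
contact_force: [0.7, 0.4, -0.8]
grip_width: 0.269
grasp_force: 49.0
```

Emit:
step_arm:
  increments:
    - [0,0,-15,0,0,0,0]
    - [0,0,-35,0,0,0,0]
    - [0,0,-55,0,0,0,0]
    - [0,0,-65,0,0,0,0]
    - [0,0,-65,0,0,0,0]
    - [0,0,-65,0,0,0,0]
    - [0,0,-80,0,0,0,0]
    - [0,0,-100,0,0,0,0]
    - [0,0,-118,0,0,0,0]
    - [0,0,-126,0,0,0,0]
    - [0,0,-126,0,0,0,0]
    - [0,0,-126,0,0,0,0]

```text
t: 13.45
tcp_pos: [0.4784, -0.1432, 0.3041]
tool_rot: [-0.714, -3.057, 0.0]
contact_force: [-0.3, -0.4, -0.5]
grip_width: 0.269
grasp_force: 49.0
```

```bash
python3 - <<'E'
from h import *
V,U=np.mgrid[:400,:640]
c=grab('scene'); s=env.observe(); t=s['tcp_pos']; print(s['t'],t,s['tool_rot'],s['contact_force'])
W=world(c,U,V,c['depth'].astype(float)); ok=c['depth']>0
cam=-c['R'].T@c['t']; d=t[:2]-cam[:2]; d/=np.linalg.norm(d)
near=ok&(np.hypot(W[...,0]-t[0],W[...,1]-t[1])<.03)
for z in np.arange(.11,.28,.01):
    Q=W[near&(abs(W[...,2]-z)<.006)]
    if len(Q)>8:
        lat=Q[:,:2]@[-d[1],d[0]]; print(z.round(2),len(Q),((lat.max()+lat.min())/2-t[:2]@[-d[1],d[0]]).round(4),np.ptp(lat).round(3),((Q[:,:2]@d).min()-t[:2]@d).round(4))
m=ok&(U>340)&(U<415)&(V>260)&(V<340)&(abs(W[...,2]-.09)<.008)&(np.hypot(W[...,0]-.479,W[...,1]+.1425)>.034); print('mug',np.median(W[m],axis=0), cv2.fitEllipse((W[m][:,:2]*1000).astype(np.float32)))
# above the fork mouth, 90 mm out along -x rack (yaw -21.5)
e=np.array([np.cos(.375),-np.sin(.375)]); p=np.array([.530,.211])-.09*e; print('mouth',p,to(*p,t[2],s=s))
E
```

```text
13.5 [ 0.47832085 -0.14315438  0.30394246] [-7.13624494e-01 -3.05703936e+00  3.62683643e-04] [ 0.25687223  0.14590152 -1.05050067]
0.14 34 -0.0 0.034 -0.0199
0.15 97 0.0011 0.042 -0.0226
0.16 120 0.0013 0.043 -0.0224
0.17 148 0.0011 0.044 -0.0219
0.18 134 0.001 0.043 -0.0227
0.19 110 0.0011 0.043 -0.022
0.2 388 0.0005 0.043 -0.0219
0.21 182 0.0006 0.03 -0.0164
0.22 35 0.0009 0.01 -0.0061
0.23 31 0.0004 0.009 -0.0059
0.25 210 0.0002 0.035 -0.018
0.26 161 0.0004 0.034 -0.0175
0.27 81 -0.0001 0.022 -0.0126
0.28 65 -0.0023 0.03 -0.0184
mug [ 0.46616746 -0.15533714  0.08766605] ((479.5605773925781, -143.4259796142578), (79.6838607788086, 83.5184326171875), 77.58094787597656)
mouth [0.44625431 0.24396453] [2.001e+02 3.329e+02 2.000e-01]
```

The strokes went cleanly, with the mug unmoved and the brush unslipped in the grip. Now back to the fork's mouth.

Emit:
step_arm:
  increments:
    - [8,13,0,0,0,0,0]
    - [24,40,0,0,0,0,0]
    - [44,74,0,0,0,0,0]
    - [64,108,0,0,0,0,0]
    - [84,142,0,0,0,0,0]
    - [104,176,0,0,0,0,0]
    - [124,209,0,0,0,0,0]
    - [144,241,0,0,0,0,0]
    - [162,272,0,0,0,0,0]
    - [179,299,0,0,0,0,0]
    - [193,321,0,0,0,0,0]
    - [200,333,0,0,0,0,0]

```text
t: 14.7
tcp_pos: [0.4459, 0.2462, 0.304]
tool_rot: [-0.708, -3.059, 0.002]
contact_force: [0.3, -0.1, -1.3]
grip_width: 0.269
grasp_force: 49.0
```

Emit:
step_arm:
  increments:
    - [0,0,0,0,0,0,0]
    - [0,0,0,0,0,0,0]
    - [0,0,20,0,0,0,0]
    - [0,0,45,0,0,0,0]
    - [0,0,68,0,0,0,0]
    - [0,0,80,0,0,0,0]
    - [0,0,80,0,0,0,0]
    - [0,0,80,0,0,0,0]
    - [0,0,80,0,0,0,0]

```text
t: 15.6
tcp_pos: [0.4481, 0.2438, 0.2267]
tool_rot: [0.715, 3.057, 0.003]
contact_force: [-0.6, -0.1, -0.7]
grip_width: 0.262
grasp_force: 49.1
```

```bash
python3 - <<'E'
from h import *
s=env.observe(); print(s['t'],s['tcp_pos'],s['tool_rot'],s['contact_force'],to(.5302,.2103,.2235,s=s))
E
```

```text
15.6 [0.44812895 0.24382205 0.22667009] [0.71472377 3.05736099 0.00310957] [-0.55641935 -0.13313922 -0.67543648] [-88.4   6.3   3.3]
```

Emit:
step_arm:
  increments:
    - [0,0,3,0,0,0,0]
    - [-10,0.7,3,0,0,0,0]
    - [-20,1.4,3,0,0,0,0]
    - [-31,2.2,3,0,0,0,0]
    - [-42,3,3,0,0,0,0]
    - [-53,3.8,3,0,0,0,0]
    - [-64,4.6,3,0,0,0,0]
    - [-75,5.4,3,0,0,0,0]
    - [-84,6,3,0,0,0,0]
    - [-88,6.3,3,0,0,0,0]
    - [-88,6.3,3,0,0,0,0]
    - [-88,6.3,3,0,0,0,0]

```text
t: 16.8
tcp_pos: [0.5285, 0.2106, 0.2222]
tool_rot: [-0.714, -3.059, -0.0]
contact_force: [-0.2, 0.5, -0.6]
grip_width: 0.269
grasp_force: 49.1
```

```bash
python3 - <<'E'
from h import *
c=grab('scene'); s=env.observe(); print(s['t'],s['tcp_pos'],s['tool_rot'],s['contact_force'],to(.5302,.2103,.2066,s=s))
cv2.imwrite('pics/s4.png',cv2.resize(c['color'][80:240,200:360,::-1],None,fx=3.5,fy=3.5))
E
```

```text
16.85 [0.52836461 0.21081307 0.22224061] [-7.13046814e-01 -3.05898731e+00 -3.02104401e-04] [ 0.4227669   0.1308646  -0.95800523] [-1.9  0.4 15.6]
```

View pics/s4.png

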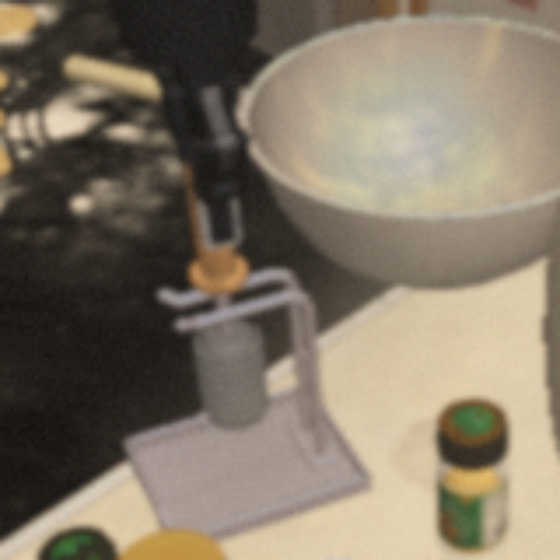

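The stem is between the prongs at (222,305), with the collar at (218,270) just above them. I'll lower the brush onto the seat.

Emit:
step_arm:
  increments:
    - [-2,0.5,4,0,0,0,0]
    - [-2,0.5,8,0,0,0,0]
    - [-2,0.5,12,0,0,0,0]
    - [-2,0.5,14,0,0,0,0]
    - [-2,0.5,15.5,0,0,0,0]
    - [-2,0.5,15.5,0,0,0,0]
    - [-2,0.5,15.5,0,0,0,0]

```text
t: 17.55
tcp_pos: [0.531, 0.21, 0.2069]
tool_rot: [0.714, 3.059, 0.0]
contact_force: [-0.2, 0.2, -1.9]
grip_width: 0.266
grasp_force: 49.2
```

Emit:
step_arm:
  increments:
    - [0,0,0.7,0,0,0,0]
    - [0,0,0.7,0,0,0,0.3]
    - [0,0,0.7,0,0,0,0.36]
    - [0,0,0.7,0,0,0,0.45]
    - [0,0,0.7,0,0,0,0.6]
    - [0,0,0.7,0,0,0,0.8]
    - [0,0,0.7,0,0,0,1]
    - [0,0,0.7,0,0,0,1]
    - [0,0,0.7,0,0,0,1]
    - [0,0,0.7,0,0,0,1]

```text
t: 18.55
tcp_pos: [0.5309, 0.21, 0.2061]
tool_rot: [-0.714, -3.059, -0.0]
contact_force: [0.5, -0.5, -0.4]
grip_width: 1.002
grasp_force: 0.0
```

Emit:
step_arm:
  increments:
    - [0,0,0,0,0,0,1]
    - [0,0,-8,0,0,0,1]
    - [0,0,-20,0,0,0,1]
    - [0,0,-35,0,0,0,1]
    - [0,0,-55,0,0,0,1]
    - [0,0,-75,0,0,0,1]
    - [0,0,-95,0,0,0,1]
    - [0,0,-115,0,0,0,1]
    - [0,0,-125,0,0,0,1]
    - [0,0,-125,0,0,0,1]
    - [0,0,-125,0,0,0,1]
    - [0,0,-125,0,0,0,1]

```text
t: 19.75
tcp_pos: [0.5303, 0.2098, 0.3299]
tool_rot: [-0.714, -3.058, 0.002]
contact_force: [-0.3, -0.9, -0.6]
grip_width: 1.0
grasp_force: 0.0
```

```bash
python3 - <<'E'
from h import *
V,U=np.mgrid[:400,:640]
c=grab('scene'); s=env.observe(); print(s['t'],s['tcp_pos'],s['contact_force'],s['grip_width'])
W=world(c,U,V,c['depth'].astype(float))
for z in(.172,.187,.202,.217,.235,.243):
    Q=W[(c['depth']>0)&(abs(W[...,2]-z)<.006)&(np.hypot(W[...,0]-.53,W[...,1]-.211)<.04)]; print(z,len(Q),Q.mean(0).round(4) if len(Q) else 0)
cv2.imwrite('pics/s5.png',cv2.resize(c['color'][80:240,200:360,::-1],None,fx=3.5,fy=3.5))
E
```

```text
19.8 [0.53030312 0.209771   0.32993282] [-0.91250501  0.4606966   0.88244573] 1.0033900963149072
0.172 45 [0.5251 0.2038 0.1723]
0.187 58 [0.5256 0.2034 0.1873]
0.202 55 [0.5256 0.2032 0.2021]
0.217 61 [0.5249 0.2039 0.2168]
0.235 70 [0.5263 0.203  0.2355]
0.243 72 [0.5288 0.2073 0.2414]
```

View pics/s5.png

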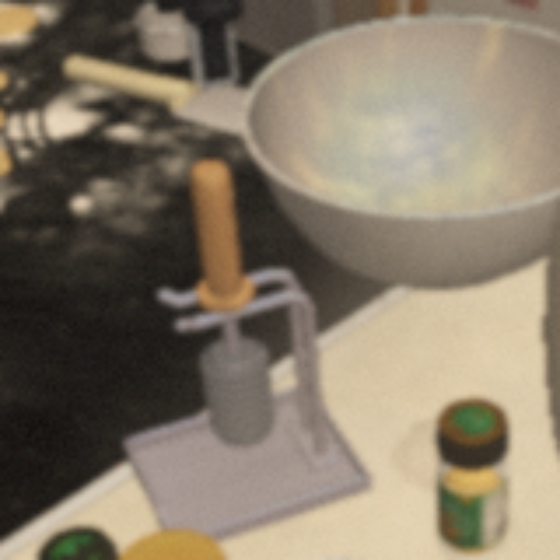

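The brush hangs upright by its collar at (226,290), within about 2 mm of where it started, and the gripper is clear above it. Handing in.

```bash
python3 -c "
from workcell import env
print(env.close_job())"
```

```text
the job is handed in; nothing more can be done
None
```

I scrubbed the mug with three full strokes, hung the brush back upright in its fork by the collar and let go, then handed the job in at about 20 s; the hand-in returned no verdict.

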